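# Select the marked gear on the bench shifter

### The job

The controller board is to be tested in the gear marked on the bench shifter: push the shifter's lever along the H-shaped gate into the corner slot marked by the bar-shaped marker (the other three corners carry small round buttons), fully home against the end of that slot, without putting it into any other corner slot on the way. Push gently with the fingertips, never gripping the knob, and ease off as soon as the lever meets the end. Leave it there and everything else on the bench where it is.

Things in the scene. Friction and masses are not known exactly. Their poses are not given: they have to be found in the camera images.
- shifter: Grey gear-selector unit fixed to the bench: foot 150 x 160 mm, body 124 x 136 mm, top of its aluminium gate plate 114 mm above the bench. Origin under its centre on the bench; x axis along the three parallel slots (at yaw 0 away from the robot), y across them, z up. At the start the lever stands somewhere along the middle column.
- gate_center (a point): Centre of the gate plate's top. Gate, in the shifter's axes: a cross channel along y through this point, 15 mm wide, ending flush with the outer columns' outer walls; three slot columns along x at y = -32, 0, +32 mm, 15 mm wide, reaching 33 mm either way. Corner slots: the ends of the outer columns. Tongues between them have round noses that guide the 10 mm stem in if it is up to 4 mm off line.
- bar_marker: Dark steel bar 11 x 44 mm, 10 mm tall, long side across the slots, fixed on the gate plate beyond the closed end of the slot to select: 49 mm from the centre along the shifter's x and 32 mm along its y (each plus or minus). Origin under its centre, on the plate. The other three corner slots have a round steel button there, 12 mm diameter, 6 mm tall.
- knob_center (a point): Centre of the lever's black ball knob, 38 mm diameter. The lever tilts about a pivot on the shifter's axis, 18 mm above the bench and 145 mm from the knob centre: knob centre 163 mm high upright, about 150 mm in a corner slot, there about 38 mm from the shifter's centre along x and 44 to 47 mm along y. Friction holds the lever where it is left; moving it takes 2 to 3 N.
- shift_fore (a joint): Tilt of the lever along the slots, rad: 0 in the cross channel, positive towards the shifter's +x, about 0.28 at the +x slot ends and -0.28 at the -x slot ends
- shift_side (a joint): Tilt of the lever across the slots, rad: 0 in the middle column, positive towards the shifter's +y; about plus or minus 0.31 to 0.33 in the corner slots, 0.34 when pushed against the end of the cross channel
- module: bystander, not to be disturbed: white plastic interface box with three round pads on top, 62 x 92 x 24 mm; origin under its centre
- jar: bystander, not to be disturbed: clear plastic jar with grey lid, 52 mm diameter, 62 mm tall; origin under its centre
- driver: bystander, not to be disturbed: screwdriver lying on the bench beside the shifter, 170 mm long, black handle; origin under its middle
- reel: bystander, not to be disturbed: grey plastic reel standing flat, 60 mm diameter, 35 mm tall, with a hole; origin under its centre
- mug: bystander, not to be disturbed: white mug, 80 mm diameter, 90 mm tall; origin under its centre
- mouse: bystander, not to be disturbed: grey computer mouse, 62 x 108 x 32 mm; origin under its centre
- board: bystander, not to be disturbed: green circuit board on a clear plastic carrier, 120 x 170 mm, 25 mm tall; origin under its centre

How it is judged:
At the end, for the whole second after the job is handed in: The lever rests in the corner slot marked by the bar, tilted at least 0.24 rad along it (the end is at about 0.28) and more than 0.2 rad to that side (((x of bar_marker in the frame of shifter above 0 m and y of bar_marker in the frame of shifter above 0 m and value of joint shift_fore above 0.24 rad and value of joint shift_side above 0.2 rad) or (x of bar_marker in the frame of shifter above 0 m and y of bar_marker in the frame of shifter below 0 m and value of joint shift_fore above 0.24 rad and value of joint shift_side below -0.2 rad) or (x of bar_marker in the frame of shifter below 0 m and y of bar_marker in the frame of shifter above 0 m and value of joint shift_fore below -0.24 rad and value of joint shift_side above 0.2 rad) or (x of bar_marker in the frame of shifter below 0 m and y of bar_marker in the frame of shifter below 0 m and value of joint shift_fore below -0.24 rad and value of joint shift_side below -0.2 rad)) and velocity of joint shift_fore between -0.05 and 0.05 rad/s and velocity of joint shift_side between -0.05 and 0.05 rad/s); the robot touches nothing.
It fails at once if the lever is put into a corner slot that is not marked by the bar ((not (x of bar_marker in the frame of shifter above 0 m and y of bar_marker in the frame of shifter above 0 m) and value of joint shift_fore above 0.19 rad and value of joint shift_side above 0.2 rad) or (not (x of bar_marker in the frame of shifter above 0 m and y of bar_marker in the frame of shifter below 0 m) and value of joint shift_fore above 0.19 rad and value of joint shift_side below -0.2 rad) or (not (x of bar_marker in the frame of shifter below 0 m and y of bar_marker in the frame of shifter above 0 m) and value of joint shift_fore below -0.19 rad and value of joint shift_side above 0.2 rad) or (not (x of bar_marker in the frame of shifter below 0 m and y of bar_marker in the frame of shifter below 0 m) and value of joint shift_fore below -0.19 rad and value of joint shift_side below -0.2 rad)).
It fails at once if the fingers press on the lever with more than 35 N, or grip it (contact force between the fingers and shift_side above 35 N).
It fails at once if a bystander is moved more than 15 mm or lifted (distance of any of module, jar, driver, reel, mug, mouse, board from where it was at the start of the episode above 0.015 m).
It also fails if it takes over 67 s, if anything falls off the work surface, if the arm or the gripper's body presses on something with over 40 N, if the wrist force passes 120 N, or if a joint passes its speed limit or range.

### The arm

A 6-joint arm with a two-finger parallel gripper is mounted at the origin on the work surface. World frame = base frame: x ahead of the robot, y to its left, z up, the work surface at z = 0. Lengths are in m, angles in rad, forces in N, time in s.
With the tool pointing down it reaches from about 0.4 to 0.925 m from the base axis. Payload 12.5 kg.
Tool frame: the origin (TCP) lies on the centre line of the jaws, within the pads' length; the fingertips stand 14 mm ahead of it and the grasp point (between the pads) lies 5 mm behind it; z points along the fingers, x is the direction in which the jaws open and shut, and the axes are right-handed (so a half turn about z gives the same grasp; the last joint's range is limited). The gripper opens to 95 mm and grips with 3 to 60 N. Pads are 20 mm wide; open, the fingers measure 119 mm over their backs; the gripper's body (75 mm by 180 mm) begins 59 mm behind the grasp point.
Start: joints at [1.049, 0.491, 1.559, -0, 1.092, -0.106], TCP at [0.252, 0.572, 0.229] pointing down, gripper open.
Joint ranges: [-3.1, 3.1], [-0.84, 2.19], [0.05, 2.79], [-1.13, 4.28], [0.06, 2.93], [-2.69, 2.69]. Speed limits (rad/s): [2.22, 2.22, 2.79, 3.14, 3.14, 3.14].

### API

Orientations are given as a 3x3 rotation matrix whose columns are the frame's x, y, z axes.
In Python, from bench import ctrl gives the robot as it stands.
- The arm moves only by the shell command python3 -m crank 'ROWS'. ROWS is JSON, a list of rows, each an object of numbers: "rx", "ry", "rz": the turn, a rotation vector about the tool's x, y, z in rad; "x", "y", "z": the shift along the tool's x, y, z in cm; "gripper": the opening, from 0 (shut) to 1 (fully open). In form: [{"rx": .., "ry": .., "rz": .., "x": .., "y": .., "z": .., "gripper": ..}, ...]. A call has 1 to 8 rows; each row is the pose to reach, as a shift and turn from the pose commanded when the call began, along the tool's axes at that moment; what a row does not reach only later rows make up. A row lasts 1/8 s, in which the tool goes at most 62.5 mm and 10.7 degrees, less where a joint would pass 70% of its speed; a pose out of reach is approached as far as the arm can. A call with a gripper value outside its range is refused whole. The fingers move at their own pace and stop on an object; the grip force is fixed at half the most. Time passes only in rows, so rows that repeat a pose let the fingers close. It gives the time, the measured TCP pose, the force and the opening at its end, in the units of the state.
- ctrl.state(): the state, without advancing time (a new reading comes with each control period).
- ctrl.capture(name): name is "scene" or "top" or "wrist"; returns the picture (400x640x3 uint8, red, green, blue); there is no depth.
- ctrl.camera_params(name): a dict with "K" (3x3 intrinsics, pixels), "k1" (the pictures are not rectified: a ray, as slopes to the right and down, at radius r is drawn at 1 + k1 r^2 times it, then the intrinsics apply), "R" (3x3) and "t" (3): a world point X has camera coordinates R X + t. Camera axes: x right, y down, z forward; pixel columns grow to the right and rows downward; lengths in m; the calibration is good to about 2 mm. A picture is of the moment at which its call begins: read the wrist's pose just before it. camera_params takes no time and is no camera call; for the wrist camera it gives the pose at the moment of the call.
- ctrl.sign_off(): hands the job in, once; it reports no verdict.
Trained networks look in the newest picture that a camera, given by its name, has taken for a name from the list of things; names that differ only in an ending like _2 or _b are one class to them, and where a whole thing is asked for, a point or a joint stands for the part that bears it (a point fixed in the world has none). Each returns a list of dicts, best first, with "confidence" (0 to 1); they miss things now and then, are a little off and sometimes report something else, mostly with a low value. They report only what shows in the picture. A call takes as long as a camera call.
- ctrl.spot_in(camera, label): "at" ([row, column] as shares, 0 to 1, of the picture: columns of its width, rows of its height, amid what is visible of it).
- ctrl.place_of(camera, label): "at" ([row, column] as shares, 0 to 1, of the picture: columns of its width, rows of its height: a listed point, or the origin of a listed thing).
The state is a dict: "clock": time; "joint_positions": joint angles; "dq": joint speeds; "joint_torque": joint torques, N m; "tcp_pos": TCP position; "tool_rot": TCP orientation; "contact_force": force on the tool from outside, world axes, zero at the start; "wrist_torque": the same for the moment, N m; "grip_width": finger opening in m.
Only numpy, scipy, OpenCV 4.12 (cv2) and the standard library are available. Lean on these libraries where they do the work, as an engineer would, in place of code of your own. Each camera call takes 0.05 s, during which the arm holds its last target.

## Working session

There is one attempt and no reset: what is moved stays moved. The work goes in short steps, Python scripts to look and compute and a shell command to move; the robot and the scene stay as the last step left them, time stands still between calls to the robot, and variables do not carry over. Pictures are saved under pics/ and viewed, and the job is handed in when it is done.

```bash
mkdir -p pics; ls
cat > h.py <<'E'
import numpy as np, cv2
from bench import ctrl
def snap(c,n):
    im=ctrl.capture(c); cv2.imwrite(f'pics/{n}.png',cv2.cvtColor(im,cv2.COLOR_RGB2BGR)); return im
def ray(p,u,v):
    K=np.array(p['K'],float);R=np.array(p['R']);t=np.array(p['t'])
    d=cv2.undistortPoints(np.array([[[u,v]]],float),K,np.array([p['k1'],0,0,0,0.]))[0,0]
    return -R.T@t, R.T@np.array([d[0],d[1],1])
def at_z(p,u,v,z):
    o,d=ray(p,u,v); return o+d*(z-o[2])/d[2]
def proj(p,X):
    R=np.array(p['R']);t=np.array(p['t'])
    q=cv2.projectPoints(np.array(X,float).reshape(-1,1,3),cv2.Rodrigues(R)[0],t,np.array(p['K'],float),np.array([p['k1'],0,0,0,0.]))[0]
    return q.reshape(-1,2)
E
python3 - <<'E'
from h import *
s=ctrl.state();print({k:np.round(v,3) for k,v in s.items()})
Z={'shifter':0,'gate_center':.114,'bar_marker':.114,'knob_center':.16}
for c in ['top','scene']:
    snap(c,c+'0');p=ctrl.camera_params(c)
    for l in list(Z)+['module','jar','driver','reel','mug','mouse','board']:
        for r in ctrl.place_of(c,l)[:2]:
            u,v=r['at'][1]*640,r['at'][0]*400
            print(c,l,round(r['confidence'],2),np.round([u,v]),np.round(at_z(p,u,v,Z.get(l,0)),3))
E
```

```text
pics
{'clock': np.float64(0.0), 'joint_positions': array([ 1.049,  0.492,  1.559, -0.   ,  1.092, -0.106]), 'dq': array([-0.   , -0.001,  0.   ,  0.   ,  0.001, -0.001]), 'joint_torque': array([ 2.0000e-03, -6.1266e+01, -2.5817e+01,  6.9000e-02,  4.8000e-02,
       -0.0000e+00]), 'tcp_pos': array([0.252, 0.572, 0.228]), 'tool_rot': array([[ 0.404,  0.915, -0.001],
       [ 0.915, -0.404, -0.001],
       [-0.001, -0.   , -1.   ]]), 'contact_force': array([-0.353,  1.188,  0.298]), 'wrist_torque': array([0.031, 0.033, 0.029]), 'grip_width': np.float64(0.095)}
top shifter 0.98 [338. 202.] [ 0.552 -0.093  0.   ]
top gate_center 0.91 [340. 193.] [ 0.562 -0.092  0.114]
top bar_marker 0.63 [345. 174.] [ 0.613 -0.107  0.114]
top knob_center 0.4 [458. 173.] [ 0.602 -0.4    0.16 ]
top module 0.56 [333. 150.] [ 0.71  -0.081  0.   ]
top jar 0.74 [285. 208.] [0.536 0.066 0.   ]
top driver 0.55 [387. 185.] [ 0.601 -0.244  0.   ]
top driver 0.35 [331. 150.] [ 0.713 -0.075  0.   ]
top reel 0.69 [338. 251.] [ 0.407 -0.09   0.   ]
top mug 0.97 [188. 219.] [0.506 0.353 0.   ]
top mouse 0.9 [449. 239.] [ 0.436 -0.42   0.   ]
top board 0.79 [460. 177.] [ 0.623 -0.467  0.   ]
scene shifter 0.87 [299. 220.] [ 0.564 -0.089  0.   ]
scene gate_center 0.93 [298. 188.] [ 0.555 -0.092  0.114]
scene bar_marker 0.44 [275. 198.] [ 0.617 -0.116  0.114]
scene knob_center 0.55 [300. 167.] [ 0.529 -0.103  0.16 ]
scene module 0.67 [265. 257.] [ 0.712 -0.08   0.   ]
scene jar 0.91 [351. 235.] [0.52  0.056 0.   ]
scene driver 0.71 [251. 204.] [ 0.597 -0.238  0.   ]
scene driver 0.7 [350. 237.] [0.531 0.057 0.   ]
scene reel 0.51 [330. 192.] [ 0.422 -0.084  0.   ]
scene mug 0.57 [466. 285.] [0.491 0.357 0.   ]
scene mouse 0.69 [245. 150.] [ 0.423 -0.434  0.   ]
scene board 0.9 [193. 180.] [ 0.629 -0.458  0.   ]
```

Run:
```python
import cv2
a=cv2.imread('pics/top0.png')[120:280,240:440];cv2.imwrite('pics/top0c.png',cv2.resize(a,None,fx=4,fy=4,interpolation=cv2.INTER_CUBIC)[:600])
a=cv2.imread('pics/scene0.png')[120:270,200:400];cv2.imwrite('pics/scene0c.png',cv2.resize(a,None,fx=4,fy=4,interpolation=cv2.INTER_CUBIC))
```

```text
(no output)
```

View pics/top0c.png

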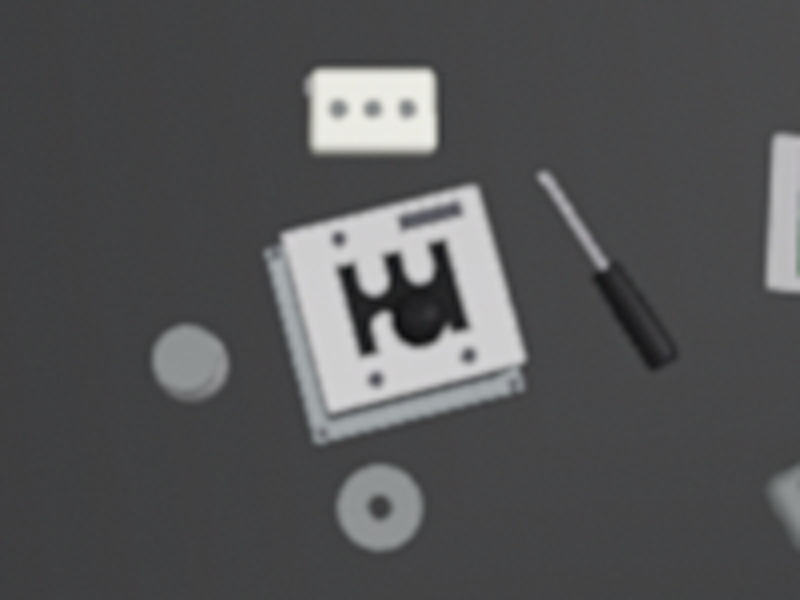

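View pics/scene0c.png

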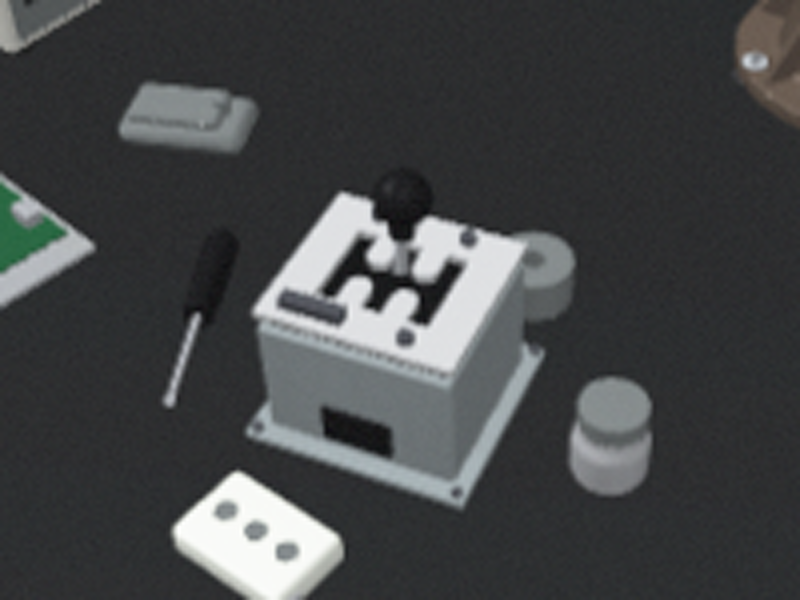

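Run:
```python
from h import *
im=cv2.imread('pics/top0.png');p=ctrl.camera_params('top')
f=lambda x,y,z:at_z(p,240+x/4-.4,120+y/4-.4,z)
C=[f(*c,.114) for c in [(282,232),(477,184),(525,360),(328,415)]]
B=[f(339,238,.12),f(431,215,.124),f(469,355,.12),f(376,379,.12)]
for Q,n in((C,'plate'),(B,'but')):
    Q=np.array(Q);m=Q.mean(0);xd=(Q[0]+Q[1]-Q[2]-Q[3])/2;yd=(Q[0]+Q[3]-Q[1]-Q[2])/2
    print(n,m.round(4),np.linalg.norm(xd).round(4),np.degrees(np.arctan2(xd[1],xd[0])).round(2),np.linalg.norm(yd).round(4),np.degrees(np.arctan2(-yd[0],yd[1])).round(2))
print('knob',f(418,317,.16).round(4))
# knob via scene
ps=ctrl.camera_params('scene'); print('scene knob', at_z(ps,200+403/4-.4,120+199/4-.4,.16).round(4))
m=np.array(B).mean(0)
print('cam',-np.array(p['R']).T@np.array(p['t']))
```

```text
plate [ 0.5586 -0.0928  0.114 ] 0.126 13.11 0.1371 13.91
but [ 0.5579 -0.0926  0.121 ] 0.0978 13.53 0.0639 13.13
knob [ 0.5384 -0.0987  0.16  ]
scene knob [ 0.5356 -0.0979  0.16  ]
cam [ 0.41181641 -0.02526105  1.08780539]
```

```bash
python3 -m crank '[{"x":-26,"y":25,"z":0,"rz":0.46,"gripper":0},{"x":-26,"y":25,"z":0,"rz":0.46,"gripper":0},{"x":-26,"y":25,"z":0,"rz":0.46,"gripper":0},{"x":-26,"y":25,"z":0,"rz":0.922,"gripper":0},{"x":-52.5,"y":49.6,"z":0,"rz":0.922,"gripper":0},{"x":-52.5,"y":49.6,"z":0,"rz":0.922,"gripper":0},{"x":-52.5,"y":49.6,"z":0,"rz":0.922,"gripper":0},{"x":-52.5,"y":49.6,"z":0,"rz":0.922,"gripper":0}]'
cat >> h.py <<'E'
Y=np.radians(13.4);RS=np.array([[np.cos(Y),-np.sin(Y),0],[np.sin(Y),np.cos(Y),0],[0,0,1]]);C0=np.array([.558,-.0927,0])
def st():
    s=ctrl.state();P=RS.T@(s['tcp_pos']-C0);R=s['tool_rot'];F=RS.T@s['contact_force']
    print('t',round(float(s['clock']),2),'tcp_shifter mm',(P*1e3).round(1),'F_s',F.round(1),'yaw',np.degrees(np.arctan2(R[1,0],R[0,0])).round(2),'grip',round(float(s['grip_width']),4),'zax',R[:,2].round(3))
    return s
E
python3 -c "from h import *;st()"
```

```text
t 1.2 tcp_shifter mm [-143.3  717.2  228.6] F_s [-0.7  0.2  0.3] yaw 66.18 grip 0.0947 zax [ 0.  0. -1.]invalid input at $[0]: expected keys rx, ry, rz, x, y, z, gripper
```

```bash
python3 -m crank '[{"rx":0,"ry":0,"x":-26,"y":25,"z":0,"rz":0.46,"gripper":0},{"rx":0,"ry":0,"x":-26,"y":25,"z":0,"rz":0.46,"gripper":0},{"rx":0,"ry":0,"x":-26,"y":25,"z":0,"rz":0.46,"gripper":0},{"rx":0,"ry":0,"x":-26,"y":25,"z":0,"rz":0.922,"gripper":0},{"rx":0,"ry":0,"x":-52.5,"y":49.6,"z":0,"rz":0.922,"gripper":0},{"rx":0,"ry":0,"x":-52.5,"y":49.6,"z":0,"rz":0.922,"gripper":0},{"rx":0,"ry":0,"x":-52.5,"y":49.6,"z":0,"rz":0.922,"gripper":0},{"rx":0,"ry":0,"x":-52.5,"y":49.6,"z":0,"rz":0.922,"gripper":0}]'
python3 -c "from h import *;st()"
```

```text
clock: 2.2
tcp_pos: [0.4212, 0.099, 0.229]
tool_rot: [[0.973, 0.231, 0.001], [0.231, -0.973, 0.0], [0.001, 0.0, -1.0]]
contact_force: [1.4, 0.2, -0.3]
grip_width: 0.0201
t 2.2 tcp_shifter mm [-88.7 218.2 229. ] F_s [ 1.4 -0.1 -0.3] yaw 13.35 grip 0.0201 zax [ 0.001  0.    -1.   ]
```

```bash
python3 -m crank '[{"rx":0,"ry":0,"x":2.3,"y":21.8,"z":0,"rz":0,"gripper":0},{"rx":0,"ry":0,"x":2.3,"y":21.8,"z":0,"rz":0,"gripper":0},{"rx":0,"ry":0,"x":2.3,"y":21.8,"z":0,"rz":0,"gripper":0},{"rx":0,"ry":0,"x":2.3,"y":21.8,"z":0,"rz":0,"gripper":0},{"rx":0,"ry":0,"x":2.3,"y":21.8,"z":0,"rz":0,"gripper":0},{"rx":0,"ry":0,"x":2.3,"y":21.8,"z":0,"rz":0,"gripper":0}]'
python3 - <<'E'
from h import *
st();snap('wrist','w1');a=snap('scene','s1')[100:250,200:400]
cv2.imwrite('pics/s1c.png',cv2.resize(a[:,:,::-1],None,fx=4,fy=4,interpolation=cv2.INTER_CUBIC))
p=ctrl.camera_params('wrist')
for l in ['knob_center','gate_center','bar_marker']:
    for r in ctrl.place_of('wrist',l)[:2]:
        u,v=r['at'][1]*640,r['at'][0]*400
        W=at_z(p,u,v,{'knob_center':.161}.get(l,.114));print(l,round(r['confidence'],2),round(u),round(v),W.round(4),(RS.T@(W-C0)*1e3).round(1))
E
```

```text
clock: 2.95
tcp_pos: [0.493, -0.1052, 0.2286]
tool_rot: [[0.973, 0.231, -0.0], [0.231, -0.973, 0.0], [-0.0, -0.0, -1.0]]
contact_force: [-0.3, -0.8, 0.7]
grip_width: 0.0001
t 2.95 tcp_shifter mm [-66.1   2.9 228.6] F_s [-0.5 -0.7  0.7] yaw 13.35 grip 0.0001 zax [-0.  0. -1.]
knob_center 0.8 376 221 [ 0.5354 -0.0973  0.161 ] [-23.    0.8 161. ]
knob_center 0.57 236 354 [ 0.4448 -0.258   0.161 ] [-148.5 -134.6  161. ]
gate_center 0.64 389 206 [ 0.5562 -0.0957  0.114 ] [ -2.4  -2.6 114. ]
bar_marker 0.58 441 235 [ 0.6166 -0.1124  0.114 ] [ 52.4 -32.8 114. ]
```

View pics/w1.png

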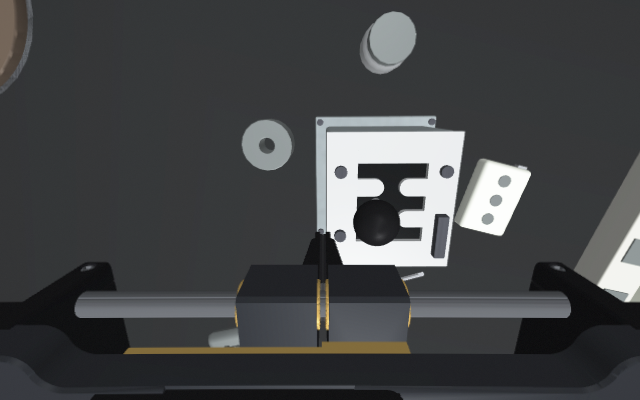

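View pics/s1c.png

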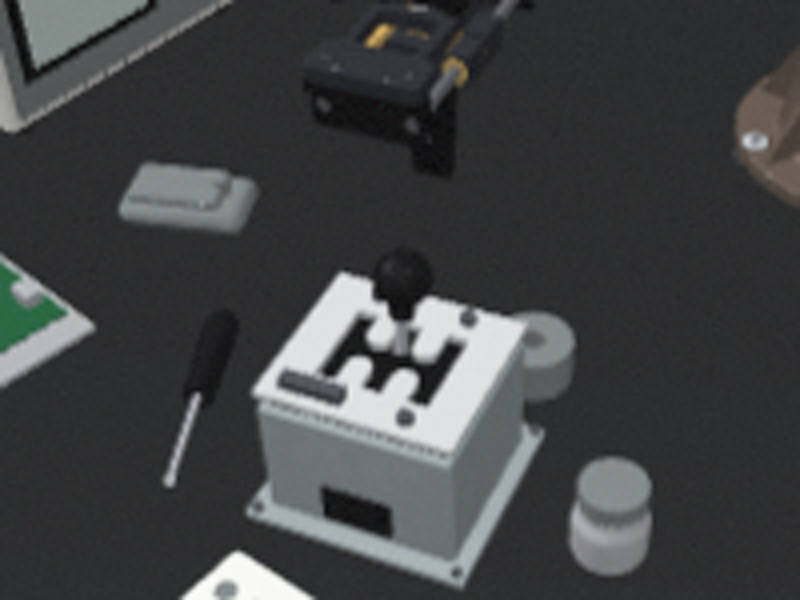

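```bash
python3 - <<'E'
from h import *
p=ctrl.camera_params('wrist')
for n,u,v,z in [('b-+',341,172,.12),('b++',447,172,.12),('b--',340,236,.12),('bar+-',441,236,.124),('knob',376.5,222,.161)]:
    print(n,(RS.T@(at_z(p,u,v,z)-C0)*1e3).round(1))
E
python3 -m crank '[{"rx":0,"ry":0,"x":0,"y":0.25,"z":4,"rz":0,"gripper":0},{"rx":0,"ry":0,"x":0,"y":0.25,"z":7.75,"rz":0,"gripper":0},{"rx":0,"ry":0,"x":0,"y":0.25,"z":7.75,"rz":0,"gripper":0}]'; python3 -c "from h import *;st()"
```

```text
b-+ [-49.7  32.4 120. ]
b++ [ 47.5  32.4 120. ]
b-- [-49.4 -31.5 120. ]
bar+- [ 47.9 -29.5 124. ]
knob [-22.5  -0.8 161. ]
clock: 3.58
tcp_pos: [0.4931, -0.1075, 0.1496]
tool_rot: [[0.973, 0.231, -0.004], [0.231, -0.973, 0.002], [-0.004, -0.002, -1.0]]
contact_force: [0.1, 1.1, 0.3]
grip_width: 0.0003
t 3.58 tcp_shifter mm [-66.6   0.6 149.6] F_s [0.3 1.  0.3] yaw 13.38 grip 0.0003 zax [-0.004  0.002 -1.   ]
```

```bash
python3 -m crank '[{"rx":0,"ry":0,"x":0.6,"y":0,"z":0,"rz":0,"gripper":0},{"rx":0,"ry":0,"x":1.0,"y":0,"z":0,"rz":0,"gripper":0},{"rx":0,"ry":0,"x":1.4,"y":0,"z":0,"rz":0,"gripper":0},{"rx":0,"ry":0,"x":1.8,"y":0,"z":0,"rz":0,"gripper":0},{"rx":0,"ry":0,"x":2.1,"y":0,"z":0,"rz":0,"gripper":0},{"rx":0,"ry":0,"x":2.4,"y":0,"z":0,"rz":0,"gripper":0},{"rx":0,"ry":0,"x":2.4,"y":0,"z":0,"rz":0,"gripper":0}]'
cat >> h.py <<'E'
def look(n,kz=.162,box=(150,260,300,500)):
    st();im=snap('wrist',n);p=ctrl.camera_params('wrist')
    for r in ctrl.place_of('wrist','knob_center')[:1]:
        u,v=r['at'][1]*640,r['at'][0]*400
        print('knob',round(r['confidence'],2),round(u),round(v),(RS.T@(at_z(p,u,v,kz)-C0)*1e3).round(1))
    t=snap('top',n+'t');pt=ctrl.camera_params('top')
    for r in ctrl.place_of('top','knob_center')[:1]:
        u,v=r['at'][1]*640,r['at'][0]*400
        print('top knob',round(r['confidence'],2),round(u),round(v),(RS.T@(at_z(pt,u,v,kz)-C0)*1e3).round(1))
    s=snap('scene',n+'s');ps=ctrl.camera_params('scene')
    for r in ctrl.place_of('scene','knob_center')[:1]:
        u,v=r['at'][1]*640,r['at'][0]*400
        print('scene knob',round(r['confidence'],2),round(u),round(v),(RS.T@(at_z(ps,u,v,kz)-C0)*1e3).round(1))
    a=cv2.resize(im[60:310,160:560,::-1],(640,400));b=cv2.resize(s[130:230,240:360,::-1],(480,400),interpolation=cv2.INTER_CUBIC)
    cv2.imwrite(f'pics/{n}c.png',cv2.resize(np.hstack([a,b]),(800,286),interpolation=cv2.INTER_AREA))
E
python3 -c "from h import *;look('w2')"
```

```text
clock: 4.45
tcp_pos: [0.5176, -0.1027, 0.1511]
tool_rot: [[0.973, 0.231, 0.0], [0.231, -0.973, 0.0], [0.0, -0.0, -1.0]]
contact_force: [-0.6, 0.3, 0.5]
grip_width: 0.0005
t 4.45 tcp_shifter mm [-41.6  -0.3 151.1] F_s [-0.5  0.4  0.5] yaw 13.35 grip 0.0005 zax [ 0.  0. -1.]
scene knob 0.52 300 173 [ -9.4   5.  162. ]
```

View pics/w2c.png

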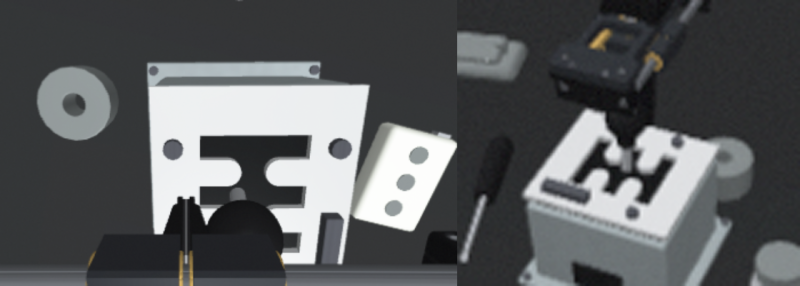

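Run:
```python
from h import *
p=ctrl.camera_params('wrist')
im=cv2.imread('pics/w2.png')
cv2.imwrite('pics/w2z.png',cv2.resize(im[190:310,270:470],(800,480),interpolation=cv2.INTER_CUBIC))
print((RS.T@(at_z(p,374,273,.162)-C0)*1e3).round(1))
print(proj(p,[C0+RS@np.array([x,0,z]) for x,z in [(-11,.162),(-30,.162),(8,.162),(-30,.137),(-12,.137)]]).round())
```

```text
[-14.   -4.3 162. ]
[[-1.0748480e+06  4.0840000e+03]
 [-2.7626369e+07  4.2401000e+04]
 [ 3.4657500e+05  1.6390000e+03]
 [-1.7422709e+07  2.2523000e+04]
 [-9.2232100e+05  2.7100000e+03]]
```

View pics/w2z.png

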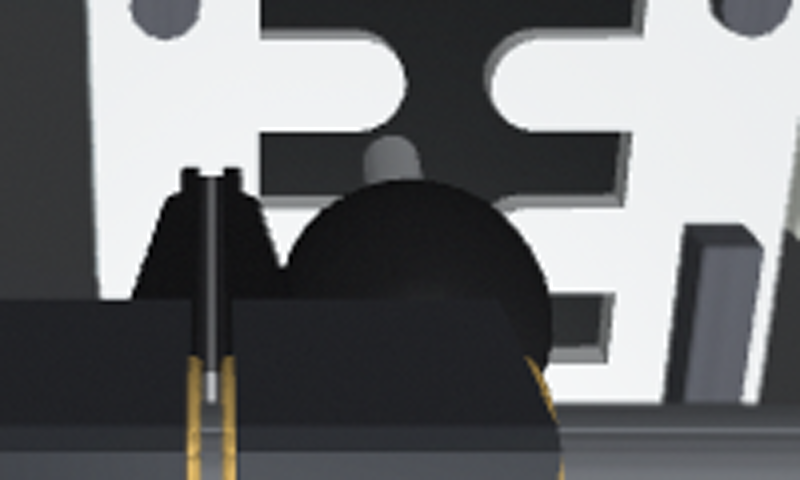

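```bash
python3 -m crank '[{"rx":0,"ry":0,"x":0.4,"y":0,"z":0,"rz":0,"gripper":0},{"rx":0,"ry":0,"x":0.8,"y":0,"z":0,"rz":0,"gripper":0},{"rx":0,"ry":0,"x":1.1,"y":0,"z":0,"rz":0,"gripper":0},{"rx":0,"ry":0,"x":1.25,"y":0,"z":0,"rz":0,"gripper":0},{"rx":0,"ry":0,"x":1.25,"y":0,"z":0,"rz":0,"gripper":0}]'
python3 - <<'E'
from h import *
st();im=snap('wrist','w3')
p=ctrl.camera_params('wrist')
cv2.imwrite('pics/w3z.png',cv2.resize(im[190:310,270:470,::-1],(800,480),interpolation=cv2.INTER_CUBIC))
for n,X in [('gate',[0,0,.114]),('knob0',[0,0,.163]),('stem gate',[0,5,.114])]:
    X=np.array(X)*[1e-3,1e-3,1];q=proj(p,C0+RS@X)[0];print(n,q.round(1),'zoom',((q-[270,190])*4).round())
E
```

```text
clock: 5.38
tcp_pos: [0.5297, -0.0998, 0.151]
tool_rot: [[0.973, 0.231, 0.0], [0.231, -0.973, 0.0], [0.0, -0.0, -1.0]]
contact_force: [0.1, -0.4, 0.0]
grip_width: 0.0008
t 5.38 tcp_shifter mm [-29.2  -0.3 151. ] F_s [ 0.1 -0.4  0. ] yaw 13.35 grip 0.0008 zax [ 0.  0. -1.]
gate [364.8 232.1] zoom [379. 168.]
knob0 [377.1 267.2] zoom [429. 309.]
stem gate [365.1 225.6] zoom [380. 142.]
```

View pics/w3z.png

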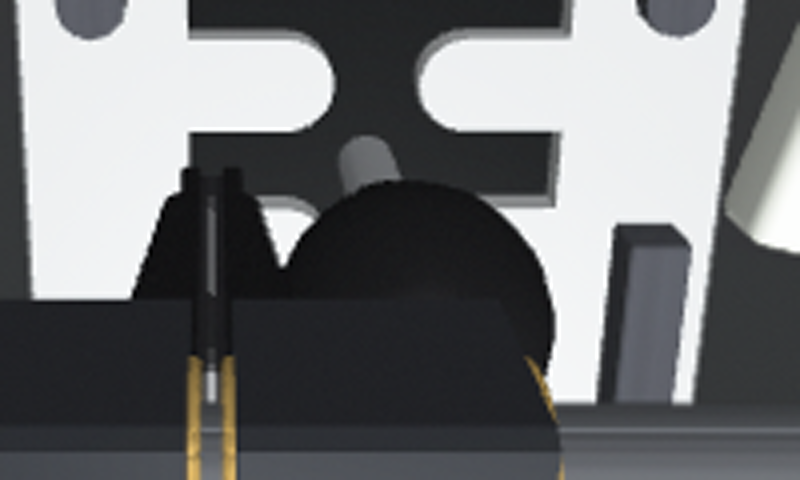

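```bash
python3 -m crank '[{"rx":0,"ry":0,"x":0.2,"y":0,"z":0,"rz":0,"gripper":0},{"rx":0,"ry":0,"x":0.2,"y":0,"z":0,"rz":0,"gripper":0},{"rx":0,"ry":0,"x":-0.8,"y":0,"z":0,"rz":0,"gripper":0},{"rx":0,"ry":0,"x":-1.8,"y":0,"z":0,"rz":0,"gripper":0},{"rx":0,"ry":0,"x":-1.8,"y":-2.3,"z":0,"rz":0,"gripper":0},{"rx":0,"ry":0,"x":-1.8,"y":-4.6,"z":0,"rz":0,"gripper":0},{"rx":0,"ry":0,"x":0.6,"y":-4.6,"z":0,"rz":0,"gripper":0},{"rx":0,"ry":0,"x":2.9,"y":-4.6,"z":0,"rz":0,"gripper":0}]'
python3 - <<'E'
from h import *
st();im=snap('wrist','w4');look('v4',.163)
p=ctrl.camera_params('wrist')
cv2.imwrite('pics/w4z.png',cv2.resize(im[150:350,220:520,::-1],(750,500),interpolation=cv2.INTER_CUBIC))
for n,X in [('gate',[0,0,.114]),('knob0',[0,0,.163]),('stem gate',[0,5,.114])]:
    X=np.array(X)*[1e-3,1e-3,1];q=proj(p,C0+RS@X)[0];print(n,q.round(1),'zoom',((q-[220,150])*2.5).round())
E
```

```text
clock: 6.42
tcp_pos: [0.5472, -0.0482, 0.1514]
tool_rot: [[0.973, 0.231, 0.0], [0.231, -0.973, 0.0], [0.0, 0.0, -1.0]]
contact_force: [-0.7, 0.0, -0.2]
grip_width: 0.0002
t 6.42 tcp_shifter mm [ -0.2  45.8 151.4] F_s [-0.7  0.2 -0.2] yaw 13.35 grip 0.0002 zax [ 0.  0. -1.]
t 6.47 tcp_shifter mm [  2.2  45.4 151.4] F_s [-0.7  0.4 -0.7] yaw 13.35 grip 0.0007 zax [ 0.002 -0.    -1.   ]
knob 0.59 319 335 [ -2.5   0.4 163. ]
top knob 0.62 456 174 [ -30.2 -300.9  163. ]
scene knob 0.63 191 178 [ 112.4 -231.   163. ]
gate [325.4 288. ] zoom [264. 345.]
knob0 [326.3 335.4] zoom [266. 464.]
stem gate [325.5 282.3] zoom [264. 331.]
```

View pics/w4z.png

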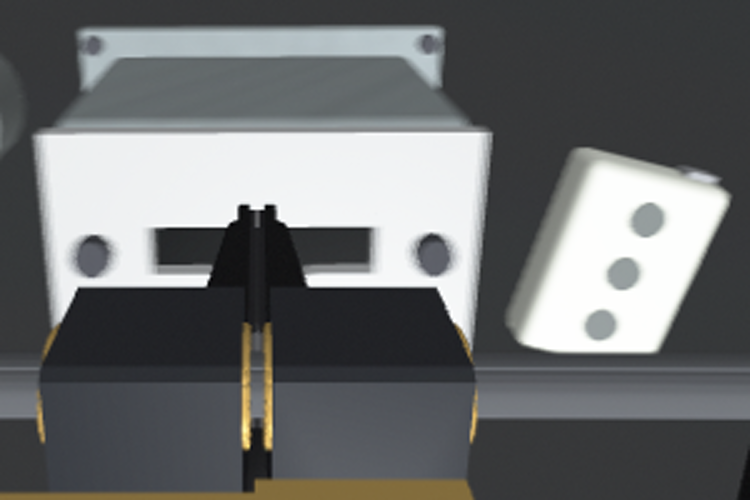

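View pics/v4c.png

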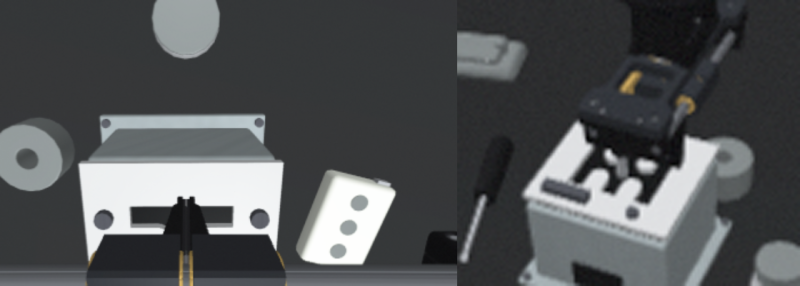

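Run:
```python
from h import *
ps=ctrl.camera_params('scene');im=cv2.imread('pics/v4s.png')
cv2.imwrite('pics/v4z.png',cv2.resize(im[140:220,250:350],(800,640),interpolation=cv2.INTER_CUBIC)[:600])
for n,X in [('gate',[0,0,.114]),('knob0',[0,0,.163]),('knob-3',[-3,0,.163])]:
    X=np.array(X)*[1e-3,1e-3,1];q=proj(ps,C0+RS@X)[0];print(n,q.round(1),'zoom',((q-[250,140])*8).round())
```

```text
gate [297.2 188.5] zoom [378. 388.]
knob0 [296.3 174. ] zoom [370. 272.]
knob-3 [296.8 173.3] zoom [375. 266.]
```

View pics/v4z.png

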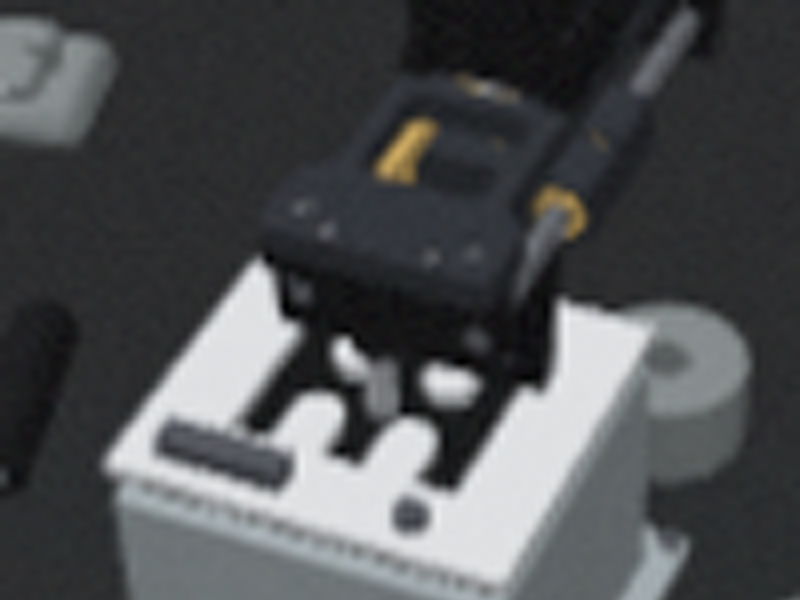

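```bash
python3 -m crank '[{"rx":0,"ry":0,"x":-0.2,"y":0.6,"z":0,"rz":0,"gripper":0},{"rx":0,"ry":0,"x":-0.2,"y":1.2,"z":0,"rz":0,"gripper":0},{"rx":0,"ry":0,"x":-0.2,"y":1.6,"z":0,"rz":0,"gripper":0},{"rx":0,"ry":0,"x":-0.2,"y":2.0,"z":0,"rz":0,"gripper":0},{"rx":0,"ry":0,"x":-0.2,"y":2.4,"z":0,"rz":0,"gripper":0},{"rx":0,"ry":0,"x":-0.2,"y":2.8,"z":0,"rz":0,"gripper":0},{"rx":0,"ry":0,"x":-0.2,"y":3.2,"z":0,"rz":0,"gripper":0}]'
cat >> h.py <<'E'
def sc(n):
    st();im=snap('scene',n);ps=ctrl.camera_params('scene')
    cv2.imwrite(f'pics/{n}z.png',cv2.resize(im[145:220,250:350,::-1],(800,600),interpolation=cv2.INTER_CUBIC))
E
python3 -c "from h import *;sc('s5')"
```

```text
clock: 7.65
tcp_pos: [0.5526, -0.0802, 0.1511]
tool_rot: [[0.973, 0.231, 0.0], [0.231, -0.973, 0.0], [0.0, -0.0, -1.0]]
contact_force: [-0.3, 2.4, 1.8]
grip_width: 0.0004
t 7.65 tcp_shifter mm [ -2.3  13.4 151.1] F_s [0.3 2.4 1.8] yaw 13.35 grip 0.0004 zax [ 0.  0. -1.]
```

View pics/s5z.png

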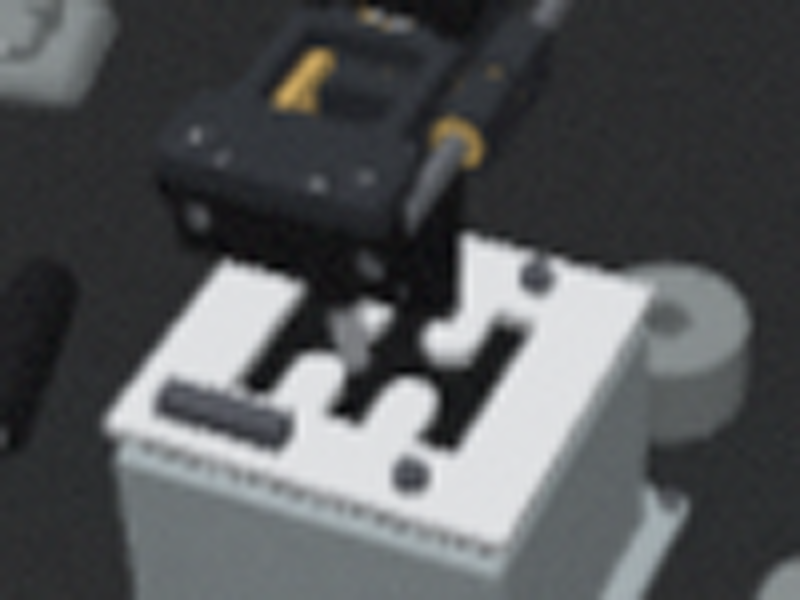

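```bash
python3 -m crank '[{"rx":0,"ry":0,"x":0.1,"y":0.4,"z":0,"rz":0,"gripper":0},{"rx":0,"ry":0,"x":0.1,"y":0.8,"z":0,"rz":0,"gripper":0},{"rx":0,"ry":0,"x":0.1,"y":1.2,"z":0,"rz":0,"gripper":0},{"rx":0,"ry":0,"x":0.1,"y":1.6,"z":0,"rz":0,"gripper":0},{"rx":0,"ry":0,"x":0.1,"y":2.0,"z":0,"rz":0,"gripper":0},{"rx":0,"ry":0,"x":0.1,"y":2.3,"z":0,"rz":0,"gripper":0},{"rx":0,"ry":0,"x":0.1,"y":2.3,"z":0,"rz":0,"gripper":0}]'; 
python3 -c "from h import *;sc('s6')"
```

```text
clock: 8.57
tcp_pos: [0.5589, -0.1024, 0.1511]
tool_rot: [[0.973, 0.231, 0.0], [0.231, -0.973, -0.0], [0.0, 0.0, -1.0]]
contact_force: [0.3, 1.3, -1.3]
grip_width: 0.0002
t 8.57 tcp_shifter mm [ -1.3  -9.6 151.1] F_s [ 0.6  1.2 -1.3] yaw 13.34 grip 0.0002 zax [ 0. -0. -1.]
```

View pics/s6z.png

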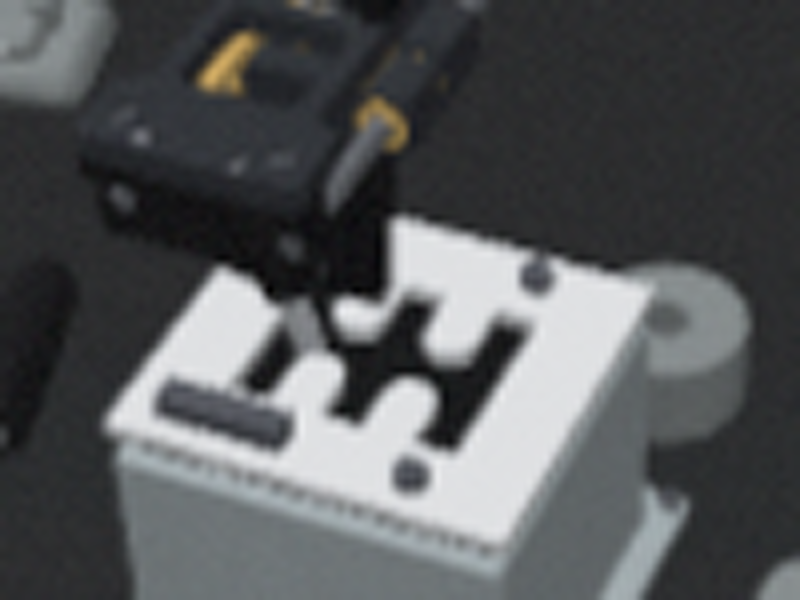

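```bash
python3 -m crank '[{"rx":0,"ry":0,"x":0.0,"y":0.2,"z":0,"rz":0,"gripper":0},{"rx":0,"ry":0,"x":0.0,"y":0.4,"z":0,"rz":0,"gripper":0},{"rx":0,"ry":0,"x":0,"y":0.5,"z":0,"rz":0,"gripper":0}]' | grep -E 'force|tcp'
python3 -m crank '[{"rx":0,"ry":0,"x":0.0,"y":0.1,"z":0,"rz":0,"gripper":0},{"rx":0,"ry":0,"x":0.0,"y":0.2,"z":0,"rz":0,"gripper":0}]' | grep -E 'force|tcp'
python3 -c "from h import *;sc('s7')"
```

```text
tcp_pos: [0.56, -0.1071, 0.1511]
contact_force: [-0.3, 0.8, -2.5]
tcp_pos: [0.5605, -0.109, 0.1511]
contact_force: [-0.6, 2.0, -2.0]
t 9.25 tcp_shifter mm [ -1.4 -16.4 151.1] F_s [-0.1  2.1 -2. ] yaw 13.35 grip 0.0004 zax [-0.  0. -1.]
```

View pics/s7z.png

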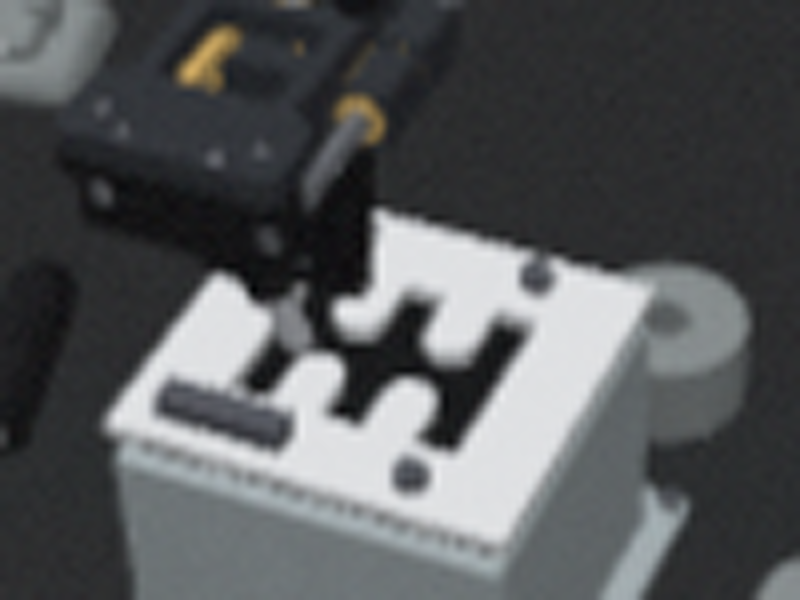

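```bash
python3 -m crank '[{"rx":0,"ry":0,"x":0.0,"y":0.1,"z":0,"rz":0,"gripper":0},{"rx":0,"ry":0,"x":0.0,"y":0.1,"z":0,"rz":0,"gripper":0}]' | grep -E 'force|tcp'
python3 -c "from h import *;sc('s8')
ps=ctrl.camera_params('scene')
for n,a in [('side.30',.30),('side .33',.33),('0.34',.34)]:
  for f in (-.02,0,.02):
    d=np.array([np.tan(f),-np.tan(a),1]);X=np.array([0,0,.018])+d*(.120-.018);q=proj(ps,C0+RS@X)[0];print(n,f,((q-[250,145])*8).round())"
```

```text
tcp_pos: [0.5607, -0.11, 0.1511]
contact_force: [-0.4, 1.9, -1.8]
t 9.55 tcp_shifter mm [ -1.4 -17.4 151.1] F_s [ 0.   1.9 -1.8] yaw 13.35 grip 0.0006 zax [ 0.  0. -1.]
side.30 -0.02 [291. 305.]
side.30 0 [288. 309.]
side.30 0.02 [285. 313.]
side .33 -0.02 [281. 302.]
side .33 0 [278. 306.]
side .33 0.02 [276. 310.]
0.34 -0.02 [278. 301.]
0.34 0 [275. 305.]
0.34 0.02 [272. 309.]
```

View pics/s8z.png

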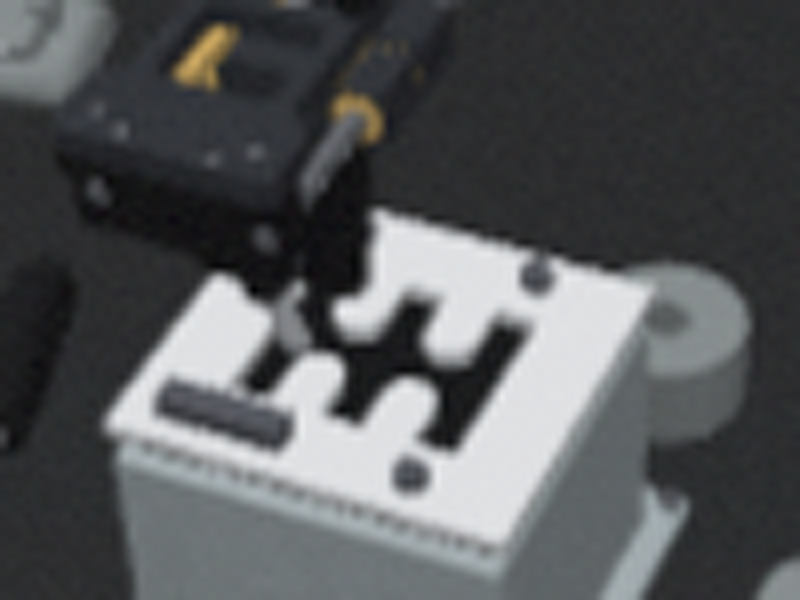

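```bash
for i in 1 ; do python3 -m crank '[{"rx":0,"ry":0,"x":0.0,"y":0.1,"z":0,"rz":0,"gripper":0},{"rx":0,"ry":0,"x":0.0,"y":0.1,"z":0,"rz":0,"gripper":0}]' | grep -E 'force|tcp'; done
python3 -m crank '[{"rx":0,"ry":0,"x":0.0,"y":0.1,"z":0,"rz":0,"gripper":0},{"rx":0,"ry":0,"x":0.0,"y":0.1,"z":0,"rz":0,"gripper":0}]' | grep -E 'force|tcp'
python3 -c "from h import *;sc('s9')"
```

```text
tcp_pos: [0.5608, -0.1107, 0.151]
contact_force: [-0.8, 4.0, -1.9]
tcp_pos: [0.561, -0.1113, 0.151]
contact_force: [-0.9, 6.9, -2.9]
t 10.1 tcp_shifter mm [ -1.4 -18.8 151. ] F_s [ 0.7  7.  -2.9] yaw 13.35 grip 0.0005 zax [-0.001  0.001 -1.   ]
```

View pics/s9z.png

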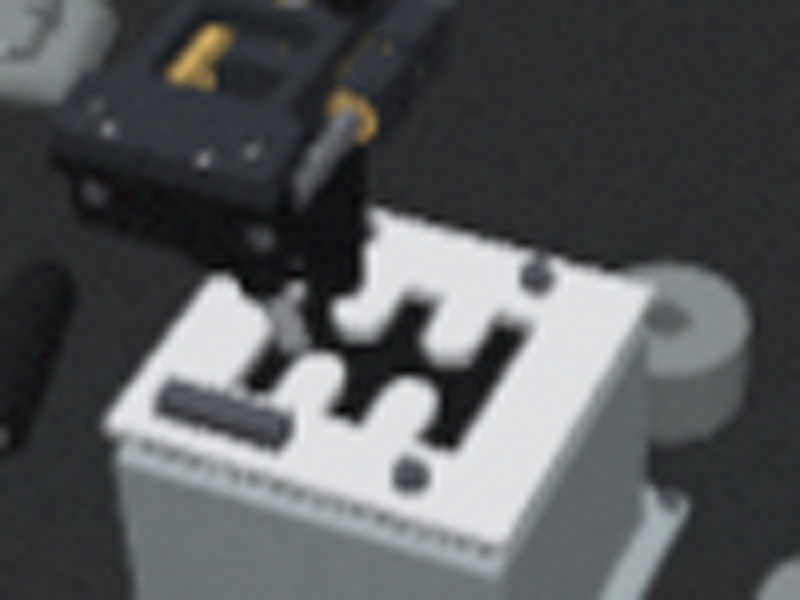

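```bash
python3 -m crank '[{"rx":0,"ry":0,"x":0.0,"y":-1.0,"z":0,"rz":0,"gripper":0},{"rx":0,"ry":0,"x":0.0,"y":-1.8,"z":0,"rz":0,"gripper":0},{"rx":0,"ry":0,"x":-2.5,"y":-1.8,"z":0,"rz":0,"gripper":0},{"rx":0,"ry":0,"x":-4.9,"y":-1.8,"z":0,"rz":0,"gripper":0},{"rx":0,"ry":0,"x":-4.9,"y":0.4,"z":0.3,"rz":0,"gripper":0},{"rx":0,"ry":0,"x":-4.9,"y":2.7,"z":0.5,"rz":0,"gripper":0},{"rx":0,"ry":0,"x":-4.9,"y":2.7,"z":0.5,"rz":0,"gripper":0}]'
python3 - <<'E'
from h import *
sc('s10');im=snap('wrist','w10')
p=ctrl.camera_params('wrist')
cv2.imwrite('pics/w10z.png',cv2.resize(im[150:310,270:470,::-1],(750,600),interpolation=cv2.INTER_CUBIC))
for n,X in [('gate',[0,-32,.114]),('knob',[0,-48,.155])]:
    X=np.array(X)*[1e-3,1e-3,1];q=proj(p,C0+RS@X)[0];print(n,q.round(1),'zoom',((q-[270,150])*3.75).round())
E
```

```text
clock: 11.02
tcp_pos: [0.5206, -0.1514, 0.1458]
tool_rot: [[0.973, 0.229, 0.001], [0.229, -0.973, -0.0], [0.0, 0.0, -1.0]]
contact_force: [1.1, 0.7, 0.2]
grip_width: 0.0004
t 11.03 tcp_shifter mm [-49.9 -48.4 145.8] F_s [1.2 0.5 0.2] yaw 13.24 grip 0.0004 zax [ 0.001 -0.    -1.   ]
gate [397.8 215.5] zoom [479. 246.]
knob [413.6 267.1] zoom [539. 439.]
```

View pics/s10z.png

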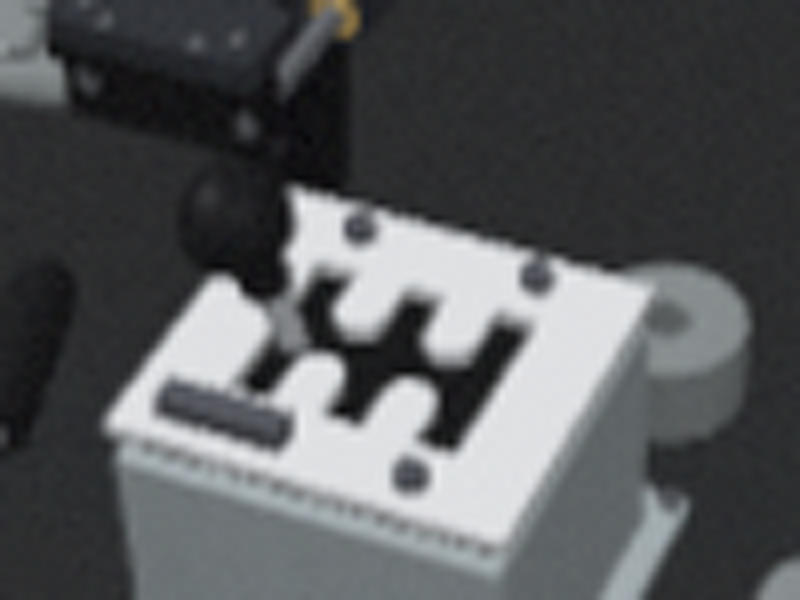

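View pics/w10z.png

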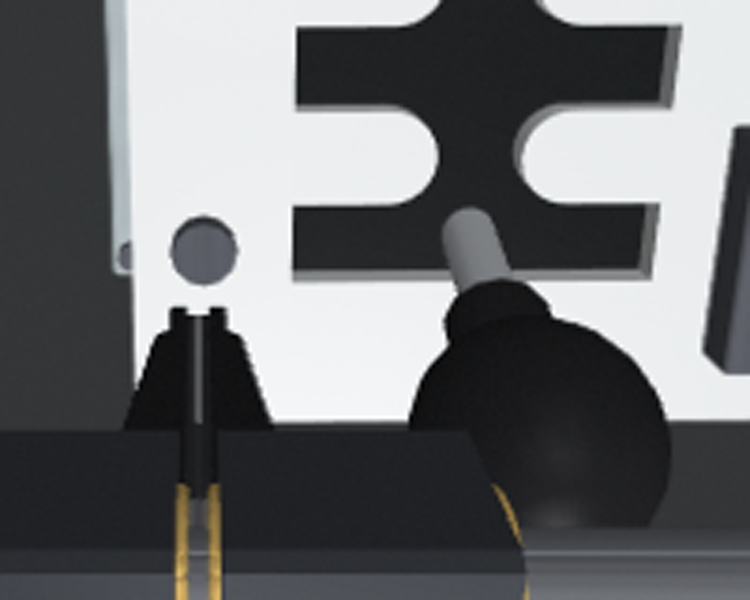

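```bash
python3 -m crank '[{"rx":0,"ry":0,"x":1.0,"y":-0.2,"z":0,"rz":0,"gripper":0},{"rx":0,"ry":0,"x":1.8,"y":-0.2,"z":0,"rz":0,"gripper":0},{"rx":0,"ry":0,"x":2.3,"y":-0.2,"z":0,"rz":0,"gripper":0},{"rx":0,"ry":0,"x":2.7,"y":-0.2,"z":0,"rz":0,"gripper":0},{"rx":0,"ry":0,"x":3.1,"y":-0.2,"z":0,"rz":0,"gripper":0},{"rx":0,"ry":0,"x":3.5,"y":-0.2,"z":0,"rz":0,"gripper":0},{"rx":0,"ry":0,"x":3.9,"y":-0.2,"z":0,"rz":0,"gripper":0},{"rx":0,"ry":0,"x":4.2,"y":-0.2,"z":0,"rz":0,"gripper":0}]'
python3 - <<'E'
from h import *
sc('s11')
E
```

```text
clock: 12.12
tcp_pos: [0.5603, -0.1377, 0.1461]
tool_rot: [[0.973, 0.231, -0.0], [0.231, -0.973, 0.0], [-0.0, -0.0, -1.0]]
contact_force: [-4.6, -0.1, 3.8]
grip_width: 0.0005
t 12.12 tcp_shifter mm [ -8.2 -44.3 146.1] F_s [-4.5  1.   3.8] yaw 13.35 grip 0.0005 zax [-0.  0. -1.]
```

View pics/s11z.png

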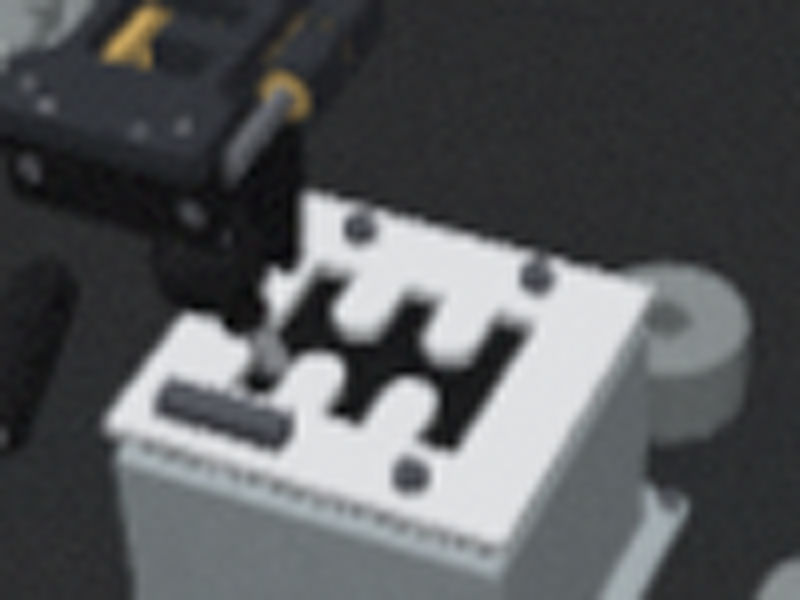

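```bash
python3 -m crank '[{"rx":0,"ry":0,"x":0.4,"y":0.1,"z":0,"rz":0,"gripper":0},{"rx":0,"ry":0,"x":0.8,"y":0.1,"z":0,"rz":0,"gripper":0},{"rx":0,"ry":0,"x":1.1,"y":0.1,"z":0,"rz":0,"gripper":0},{"rx":0,"ry":0,"x":1.3,"y":0.1,"z":0,"rz":0,"gripper":0}]' | grep -E 'force|tcp'
python3 -c "from h import *;st()"
```

```text
tcp_pos: [0.5721, -0.1351, 0.1456]
contact_force: [-7.1, 3.4, 1.8]
t 12.68 tcp_shifter mm [  3.9 -44.5 145.6] F_s [-6.2  5.   1.8] yaw 13.36 grip -0.0 zax [-0.003  0.002 -1.   ]
```

```bash
python3 -m crank '[{"rx":0,"ry":0,"x":0.1,"y":0,"z":0,"rz":0,"gripper":0},{"rx":0,"ry":0,"x":0.1,"y":0,"z":0,"rz":0,"gripper":0}]' | grep -E 'force|tcp'
python3 -c "from h import *;sc('s12')"
```

```text
tcp_pos: [0.5733, -0.135, 0.1455]
contact_force: [-4.8, 2.5, 1.1]
t 12.93 tcp_shifter mm [  5.1 -44.7 145.5] F_s [-4.1  3.5  1.1] yaw 13.35 grip 0.0006 zax [-0.002  0.001 -1.   ]
```

View pics/s12z.png

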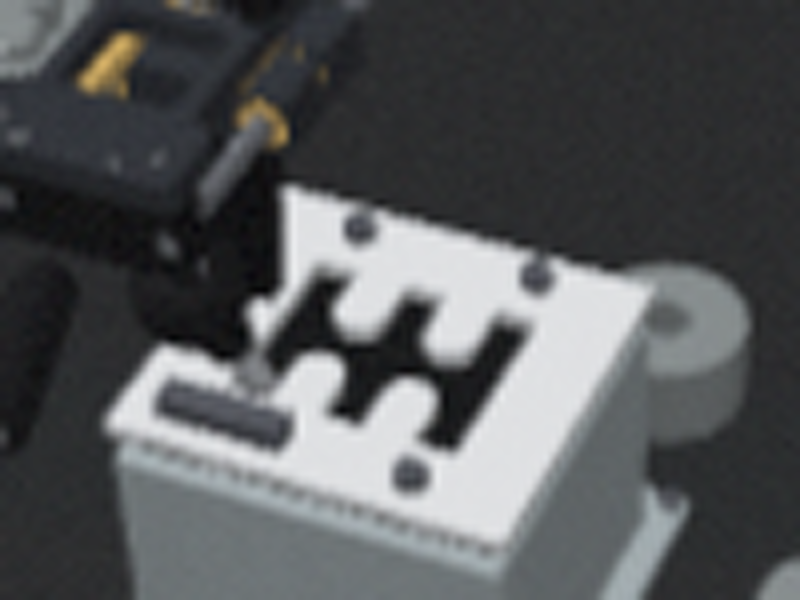

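```bash
python3 -m crank '[{"rx":0,"ry":0,"x":0.15,"y":0,"z":0,"rz":0,"gripper":0},{"rx":0,"ry":0,"x":0.3,"y":0,"z":0,"rz":0,"gripper":0}]' | grep -E 'force|tcp'
python3 -c "from h import *;st()"
```

```text
tcp_pos: [0.5758, -0.1343, 0.1453]
contact_force: [-7.1, 2.0, -0.4]
t 13.22 tcp_shifter mm [  7.7 -44.6 145.3] F_s [-6.4  3.6 -0.4] yaw 13.35 grip 0.0004 zax [-0.003  0.001 -1.   ]
```

```bash
python3 -m crank '[{"rx":0,"ry":0,"x":0.1,"y":0,"z":0,"rz":0,"gripper":0},{"rx":0,"ry":0,"x":0.1,"y":0,"z":0,"rz":0,"gripper":0}]' | grep -E 'force|tcp'
python3 -c "from h import *;st()"
```

```text
tcp_pos: [0.5771, -0.1341, 0.1453]
contact_force: [-5.0, 0.5, -0.9]
t 13.47 tcp_shifter mm [  9.  -44.7 145.3] F_s [-4.7  1.7 -0.9] yaw 13.35 grip 0.0004 zax [-0.003  0.001 -1.   ]
```

```bash
python3 -m crank '[{"rx":0,"ry":0,"x":0.1,"y":0,"z":0,"rz":0,"gripper":0},{"rx":0,"ry":0,"x":0.1,"y":0,"z":0,"rz":0,"gripper":0}]' | grep -E 'force|tcp'
python3 -c "from h import *;sc('s13')"
```

```text
tcp_pos: [0.5781, -0.1339, 0.1453]
contact_force: [-4.6, 1.2, -1.6]
t 13.72 tcp_shifter mm [ 10.  -44.8 145.3] F_s [-4.3  2.2 -1.6] yaw 13.35 grip 0.0005 zax [-0.003  0.001 -1.   ]
```

View pics/s13z.png

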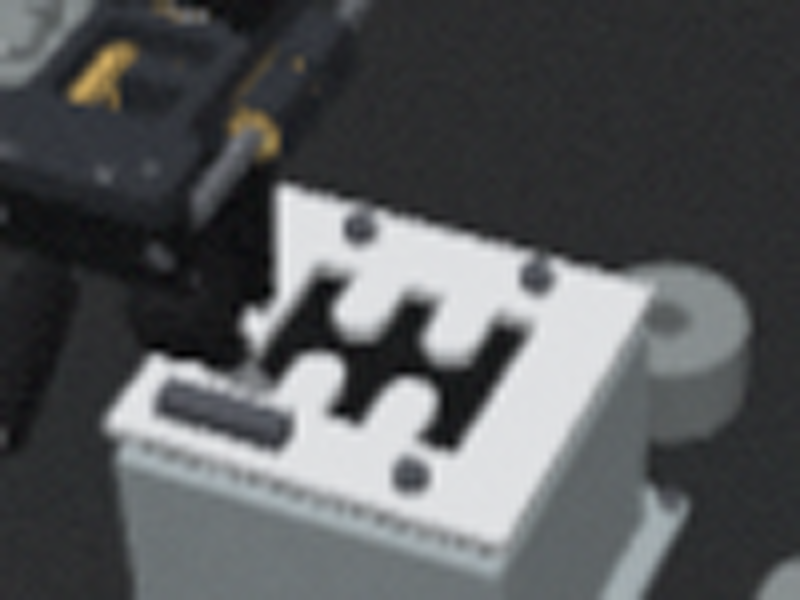

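```bash
python3 -m crank '[{"rx":0,"ry":0,"x":0.1,"y":0,"z":0,"rz":0,"gripper":0},{"rx":0,"ry":0,"x":0.1,"y":0,"z":0,"rz":0,"gripper":0}]' | grep -E 'force|tcp'
python3 -m crank '[{"rx":0,"ry":0,"x":0.1,"y":0,"z":0,"rz":0,"gripper":0},{"rx":0,"ry":0,"x":0.1,"y":0,"z":0,"rz":0,"gripper":0}]' | grep -E 'force|tcp'
```

```text
tcp_pos: [0.5792, -0.1338, 0.1453]
contact_force: [-4.1, 0.9, -2.3]
tcp_pos: [0.58, -0.1337, 0.1454]
contact_force: [-6.4, 1.5, -2.6]
```

```bash
python3 -m crank '[{"rx":0,"ry":0,"x":0.1,"y":0,"z":0,"rz":0,"gripper":0},{"rx":0,"ry":0,"x":0.1,"y":0,"z":0,"rz":0,"gripper":0}]' | grep -E 'force|tcp'
python3 -c "from h import *;st()"
```

```text
tcp_pos: [0.5805, -0.1335, 0.1453]
contact_force: [-8.4, -0.2, -1.5]
t 14.53 tcp_shifter mm [ 12.4 -44.9 145.3] F_s [-8.3  1.7 -1.5] yaw 13.36 grip 0.0007 zax [-0.004  0.001 -1.   ]
```

```bash
python3 -m crank '[{"rx":0,"ry":0,"x":0.1,"y":0,"z":0,"rz":0,"gripper":0},{"rx":0,"ry":0,"x":0.1,"y":0,"z":0,"rz":0,"gripper":0}]' | grep -E 'force|tcp'
python3 -c "from h import *;st()"
```

```text
tcp_pos: [0.5808, -0.1334, 0.1452]
contact_force: [-12.8, -1.5, 0.1]
t 14.78 tcp_shifter mm [ 12.8 -44.9 145.2] F_s [-12.8   1.5   0.1] yaw 13.36 grip 0.0004 zax [-0.005  0.001 -1.   ]
```

Firmly at the end. Easing off and backing away, then checking.

```bash
python3 -m crank '[{"rx":0,"ry":0,"x":-0.5,"y":0,"z":0,"rz":0,"gripper":0},{"rx":0,"ry":0,"x":-2.0,"y":0,"z":0,"rz":0,"gripper":0},{"rx":0,"ry":0,"x":-5.5,"y":0,"z":0,"rz":0,"gripper":0},{"rx":0,"ry":0,"x":-5.5,"y":0,"z":-4,"rz":0,"gripper":0},{"rx":0,"ry":0,"x":-5.5,"y":0,"z":-8,"rz":0,"gripper":0},{"rx":0,"ry":0,"x":-7,"y":0,"z":-8,"rz":0,"gripper":0},{"rx":0,"ry":0,"x":-7,"y":0,"z":-8,"rz":0,"gripper":0},{"rx":0,"ry":0,"x":-7,"y":0,"z":-8,"rz":0,"gripper":0}]'
python3 - <<'E'
from h import *
sc('s14');look('v14',.150);p=ctrl.camera_params('wrist')
im=cv2.imread('pics/v14.png');cv2.imwrite('pics/w14z.png',cv2.resize(im[100:300,300:550],(750,600),interpolation=cv2.INTER_CUBIC))
for f in (.24,.28):
    d=np.array([np.tan(f),-np.tan(.32),1]);d/=np.linalg.norm(d);X=np.array([0,0,.018])+.145*d;q=proj(p,C0+RS@X)[0];print(f,(X*1e3).round(1),q.round(1),((q-[300,100])*3).round())
for l in ['module','jar','driver','reel']:
    for r in ctrl.place_of('top',l)[:1]: print(l,[round(r['at'][1]*640),round(r['at'][0]*400)])
E
```

```text
clock: 15.78
tcp_pos: [0.5143, -0.1497, 0.2253]
tool_rot: [[0.973, 0.231, -0.001], [0.231, -0.973, 0.001], [-0.001, -0.001, -1.0]]
contact_force: [0.7, -0.4, -1.1]
grip_width: 0.0005
t 15.78 tcp_shifter mm [-55.7 -45.3 225.3] F_s [ 0.6 -0.6 -1.1] yaw 13.33 grip 0.0005 zax [-0.001  0.001 -1.   ]
t 15.82 tcp_shifter mm [-55.5 -45.3 225.2] F_s [ 1.2 -0.8  0.6] yaw 13.34 grip 0.0003 zax [-0.001  0.001 -1.   ]
knob 0.96 435 218 [ 38.  -48.2 150. ]
top knob 0.33 285 211 [-12.1 154.1 150. ]
scene knob 0.8 272 182 [ 35.9 -50.8 150. ]
0.24 [ 32.8 -44.4 152.1] [429.6 214.2] [389. 342.]
0.28 [ 38.2 -44.  150.8] [435.6 213.2] [407. 339.]
module [332, 152]
jar [289, 212]
reel [337, 249]
```

View pics/s14z.png

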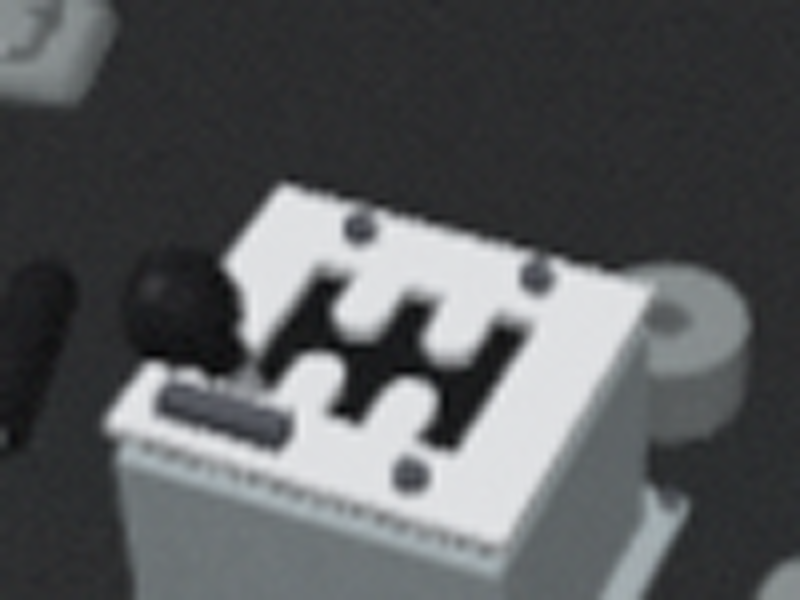

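View pics/w14z.png

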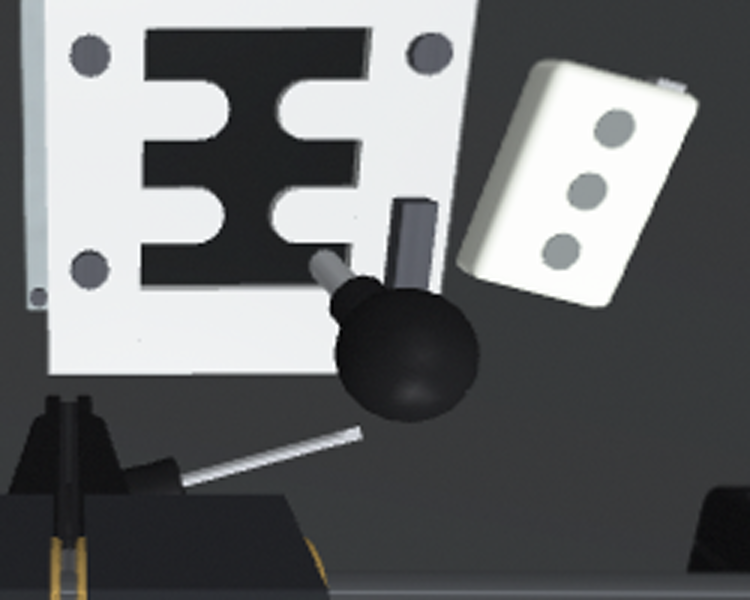

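The lever is in the corner by the bar: the knob sits at about (407, 354) in the zoomed wrist view, where x = 38 mm puts it at zoom column 407. The fingers are clear of it.

```bash
python3 -c "
from h import *
st();ctrl.sign_off()"
```

```text
t 16.32 tcp_shifter mm [-55.3 -45.3 226.1] F_s [ 0.7 -0.1 -0.5] yaw 13.35 grip 0.0003 zax [ 0.  0. -1.]
the job is handed in; nothing more can be done
```

The lever is in the corner slot marked by the bar (shifter +x, −y), and I handed the job in at about 16 s. I pushed it with closed fingertips: from the middle column to the cross channel, across to the −y side, then along +x to the end of the slot. It did not enter any other corner slot on the way.

**Forces:** The push force read about 13 N when the lever met the slot end, and about 7 N at the end of the cross channel. I then backed the fingers off and raised them, and the force reading was about zero.

**Final lever position:** The wrist camera puts the knob centre at x ≈ 38 mm, which means a fore tilt of about 0.28 rad, the stated slot end. The wrist and scene cameras put it at y ≈ −48 and −51 mm, slightly beyond the expected 44 to 47 mm. The wrist picture shows the stem at the slot's end by the bar.

**Checks that failed or disagreed:**
- The top-camera network gave a wrong, low-confidence position for the knob (0.33). I disregarded it.
- In the last top-camera check the network did not report the screwdriver. It still shows in the wrist picture, but I did not measure its position.
- The module, jar and reel were found within about 5 pixels of their first top-view positions.
- I did not re-measure the mug, mouse or board. The arm crossed near the mug once, well above it.

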